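# Vent and cap the clay extruder

### The arm

A 6-joint arm with a two-finger parallel gripper is mounted at the origin on the work surface. World frame = base frame: x ahead of the robot, y to its left, z up, the work surface at z = 0. Lengths are in m, angles in rad, forces in N, time in s.
With the tool pointing down it reaches from about 0.325 to 0.775 m from the base axis. Payload 5.5 kg.
Tool frame: the origin (TCP) lies between the finger pads; the fingertips stand 8 mm ahead of it and the grasp point (between the pads) lies 11 mm behind it (tcp_to_tips is the distance from the TCP to the fingertips, in m); z points along the fingers, y is the line along which they close (so a half turn about z gives the same grasp; the last joint's range is limited). The gripper opens to 88 mm and grips with 3 to 60 N. Pads are 20 mm wide; open, the fingers measure 115 mm over their backs; the gripper's body (75 mm by 178 mm) begins 61 mm behind the grasp point.
Start: joints at [-1.257, 0.091, 1.231, -0, 1.82, -0.057], TCP at [0.217, -0.559, 0.231] pointing down, gripper open.
Joint ranges: [-2.87, 2.87], [-0.86, 2.18], [0.17, 2.46], [-1.51, 4.65], [0.06, 2.69], [-2.65, 2.65]. Speed limits (rad/s): [2.57, 2.57, 3.01, 3.14, 3.14, 3.14].

### API

Orientations are given as a unit quaternion [w, x, y, z].
In Python, from bench import * gives the robot as it stands. Calls block until the motion is done:
- move_to(position, orientation): joint-space move of the TCP to a pose.
- move_l(position, speed=0.15, orientation=None): straight line of the TCP; orientation=None keeps the orientation; speed is the mean speed in m/s.
- movej(angles): joint-space move.
- gripper_open() and close(): open the fingers fully, or close them until they stop; the grip force is fixed at half the most.
- hold(seconds).
- inverse_kinematics(position, orientation): joint angles nearest the present ones, or None.
- state(): the state.
- get_image(name): name is "scene" or "top" or "wrist"; returns a dict with "frame" (480x640x3 uint8, blue, green, red), "depth" (480x640 float32, m along the optical axis (not along the pixel's ray), 0 where there is no reading), "camera_matrix" (3x3 intrinsics, pixels), "view" (4x4, takes a point from world to camera coordinates). Camera axes: x right, y up, looking along -z (the intrinsics and any distortion apply to the point x, -y, -z); pixel columns grow to the right and rows downward; lengths in m; the calibration is good to about 2 mm. A picture is of the moment at which its call begins.
A pose or a line that the arm cannot do raises IKError and nothing moves.
- job_done(): hands the job in; it is judged then, once.
The state is a dict: "time": time; "joint_pos": joint angles; "dq": joint speeds; "joint_torque": joint torques, N m; "ee_pos": TCP position; "ee_rot": TCP orientation; "ft_force": force on the tool from outside, world axes, zero at the start; "moment": the same for the moment, N m; "finger_gap": finger opening in m; "finger_force": force on a finger pad.
Only numpy, scipy, OpenCV 4.12 (cv2) and the standard library are available. Lean on these libraries where they do the work, as an engineer would, in place of code of your own. Each camera call takes 0.05 s, during which the arm holds its last target. There are 200 camera calls.

### The job

Unscrew the vent's screw cap on the clay extruder anticlockwise until it is open at its stop (about a quarter turn), so that the air can get out. Then take the bayonet cap with the straight bar handle from the rack, push its lugs down through the slot in the barrel's mouth until its disc is down on the rim, and twist it clockwise a quarter turn against the spring. Finish while still gripping the cap and holding it down and turned (it springs back if let go), and leave the other caps and the rest of the things on the table where they are.

Things in the scene. Friction and masses are not known exactly. Their poses are not given: they have to be found in the camera images.
- extruder: Upright clay extruder, fixed: steel foot plate 110 x 215 x 12 mm carrying a grey barrel 72 mm across whose open mouth is 100 mm above the table, and beside it (105 mm along the extruder's -y) a vent pipe with a screw cap. Origin: table level, on the barrel's axis; z up.
- mouth (a point): Centre of the barrel's mouth, level with its rim (100 mm above the table); axes as the extruder's. The mouth is a 30 x 31 mm opening crossed by a slot 13.5 mm wide and 60 mm long ALONG x, with bevelled long edges, in an 8 mm thick steel rim. The lugs enter only along that slot (either way round); below the rim they are free to turn.
- plunger (a joint): Spring plunger under the mouth, m pushed down: 0 = up; 0.0135 = the cap's disc lies on the rim; stop at 0.0145. The lugs meet it when the cap's disc is 13.5 mm above the rim. Spring: 2.8 N at 0, 5.9 N at 0.0135. Only from about 0.006 on are the lugs below the rim, so that the cap can turn.
- catch (a joint): Turn of the plunger's top, rad, CLOCKWISE seen from above; 0 = its groove in line with the slot, stop at 1.6. The groove (14.5 mm wide, 6 mm deep) takes the lug bar and turns with it, up to 0.1 rad behind. A spring turns it back: 0.03 N m at 0, 0.11 N m at 1.57.
- lug_cap: The extruder's bayonet cap, 110-225 g, bare metal, the only one with a straight bar handle. Origin: centre of the underside of its disc (68 mm across, 6 mm thick), z up. Handle: 46 mm ALONG x, 12 mm thick, 6 to 34 mm above the origin. Below: a 24 mm stem ending in a lug bar, 50 mm long along x (parallel to the handle), 11 mm wide, 16 to 28 mm below the origin. A half turn makes no difference.
- vent (a joint): Turn of the vent's screw cap, rad, COUNTER-CLOCKWISE (opening) seen from above; 0 = closed with its rib along the extruder's x; 1.5 = open, at its stop. It starts at 0 to 0.15 and stays where it is left (friction 0.03 N m).
- vent_rib (a point): Middle of the top of the rib on the vent's screw cap, 96 mm above the table; its x axis runs along the rib and turns with the cap. The rib is 34 mm long, 10 mm thick and 16 mm high, on a round cap 34 mm across.
- rack: Wooden rack 90 x 280 x 42 mm, fixed, long axis its y, with three round holes (58 mm, at y = -90, 0 and +90 mm) in which the caps hang, discs resting on its top. Origin: centre of the underside.
- knob_cap: Other cap in the rack, same 68 mm disc but with a round knob 28 mm across and 26 mm high; no lugs, not for this barrel. Origin: centre of the underside of its disc.
- pin_cap: Other cap in the rack, same 68 mm disc but with a thin pin ending in a ball 18 mm across, 43 mm above the disc's underside; not for this barrel. Origin as the others.
- brush_cup: Clear cup of paint brushes, 76 mm across, 190 mm tall with the brushes. Origin: centre of the underside.
- tub: Round white tub with lid, 92 mm across, 85 mm tall. Origin: centre of the underside.
- paint_pots: Round white tray 170 mm across with seven small paint pots, 38 mm tall. Origin: centre of the underside.
- figurine: Small mushroom figurine on a round foot, 52 mm across, 44 mm tall. Origin: centre of the underside.
- clay_slab: Flat lump of dark clay, 116 mm across, 19 mm thick. Origin: centre of the underside.
- shaper: Wooden modelling tool lying flat, 130 x 16 x 8 mm, long axis its x. Origin: centre of the underside.
Mind the look-alikes: they are no part of the job. Leave any turquoise look-alike of the lug_cap alone.

How it is judged:
On the way, in this order (a step that is already met when the one before it is completed fails the run):
1. the vent's screw cap is open (value of joint vent above 1.2 rad), for 0.2 s.
2. the bar-handled cap is gripped and lifted clear of the rack (contact force between the fingers and lug_cap above 1 N and height (world z) of lug_cap above 0.075 m), for 0.1 s.
3. the cap is pushed down in the mouth and turned a quarter turn (value of joint plunger above 0.0095 m and value of joint catch above 1.3 rad), for 0.2 s.
At the end, for the whole second after the job is handed in: Vent open over 1.2 rad; the bar-handled cap upright within 0.1 rad in the mouth, centred within 5 mm, its disc within 4 mm of the rim (plunger down over 9.5 mm), turned over 1.35 rad from the slot (catch over 1.3 rad), still, and gripped by the fingers with over 3 N (all of step 3 and value of joint vent above 1.2 rad and horizontal distance between lug_cap and mouth below 0.005 m and z of lug_cap in the frame of mouth below 0.004 m and angle between the x axis of lug_cap and the x axis of mouth, either way round above 1.35 rad and angle between lug_cap's own z axis and vertical below 0.1 rad and contact force between the fingers and lug_cap above 3 N and linear speed of lug_cap below 0.03 m/s); the arm keeps its last pose, push and grip.
It fails at once if another cap or a bystander is moved by more than 30 mm (distance of any of knob_cap, pin_cap, brush_cup, tub, paint_pots, figurine, clay_slab, shaper from where it was at the start of the episode above 0.03 m).
It also fails if it takes over 48 s, if anything falls off the work surface, if the arm or the gripper's body presses on something with over 40 N, if the wrist force passes 120 N, or if a joint passes its speed limit or range.

## Working session

There is one attempt and no reset: what is moved stays moved. The work goes in short steps, each a Python script; the robot and the scene stay as the last script left them, time stands still between calls to the robot, and variables do not carry over. Pictures are saved under pics/ and viewed, at most 10 in all, crops included, and the job is handed in when it is done.

```bash
ls; mkdir -p pics; cat > h.py <<'E'
import numpy as np, cv2, pickle
def dep(d,u,v):
    """world point at pixel"""
    K=d["camera_matrix"]; z=d["depth"][int(round(v)),int(round(u))]
    return back(d,u,v,z)
def back(d,u,v,z):
    K=d["camera_matrix"]; p=np.array([(u-K[0,2])/K[0,0]*z,-(v-K[1,2])/K[1,1]*z,-z,1])
    return (np.linalg.inv(d["view"])@p)[:3]
def cloud(d):
    K=d["camera_matrix"]; z=d["depth"]; v,u=np.mgrid[:480,:640]
    p=np.stack([(u-K[0,2])/K[0,0]*z,-(v-K[1,2])/K[1,1]*z,-z,np.ones_like(z)],-1)
    return (p@np.linalg.inv(d["view"]).T)[...,:3]
E
python3 - <<'E'
from bench import *
from h import *
ims={n:get_image(n) for n in("top","scene")}
pickle.dump(ims,open("ims.pkl","wb"))
for n in ims:
    cv2.imwrite(f"pics/{n}0.png",ims[n]["frame"]); print(n,ims[n]["camera_matrix"],ims[n]["view"],{k for k in ims[n]})
s=state(); print(s)
E
```

```text
pics
top [[529.51928018   0.         321.66454377]
 [  0.         529.51928018 244.99583428]
 [  0.           0.           1.        ]] [[-2.73903712e-02 -9.99622360e-01 -2.21462141e-03  5.95613376e-02]
 [ 9.96497888e-01 -2.74797210e-02  7.89735664e-02 -5.68502822e-01]
 [-7.90046000e-02 -4.37502639e-05  9.96874250e-01 -1.20285171e+00]
 [ 0.00000000e+00  0.00000000e+00  0.00000000e+00  1.00000000e+00]] {'camera_matrix', 'frame', 'depth', 'view'}
scene [[522.53111474   0.         322.37481094]
 [  0.         522.53111474 229.94060785]
 [  0.           0.           1.        ]] [[-0.82057014  0.57145024  0.01045342  0.41029432]
 [-0.35166487 -0.51921975  0.77893689  0.13427937]
 [ 0.45055129  0.63549625  0.62701519 -1.49162357]
 [ 0.          0.          0.          1.        ]] {'camera_matrix', 'frame', 'depth', 'view'}
{'time': 0.1, 'joint_pos': array([-1.25667947e+00,  9.17776127e-02,  1.23175199e+00, -6.82996111e-06,
        1.81982066e+00, -5.67070643e-02]), 'dq': array([-9.88915825e-04, -2.95365237e-04, -2.28529190e-03,  9.78244158e-05,
       -1.01763116e-03, -1.98695530e-03]), 'joint_torque': array([ 3.52173716e-03, -4.47855699e+01, -4.07572031e+01,  7.01064407e-02,
        2.83875363e-02, -1.22345405e-04]), 'ee_pos': array([ 0.21734276, -0.55897541,  0.22963113]), 'ee_rot': array([-8.71113104e-04,  9.82860163e-01,  1.84350554e-01, -1.16077707e-04]), 'ft_force': array([-0.55880052, -0.19764488,  0.83126452]), 'moment': array([0.00362566, 0.02786908, 0.01951628]), 'finger_force': 0.0, 'finger_gap': 0.08760879936314919}
```

View pics/top0.png

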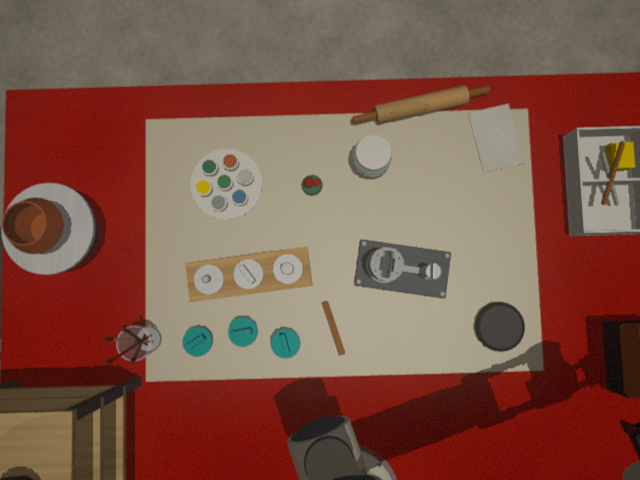

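View pics/scene0.png

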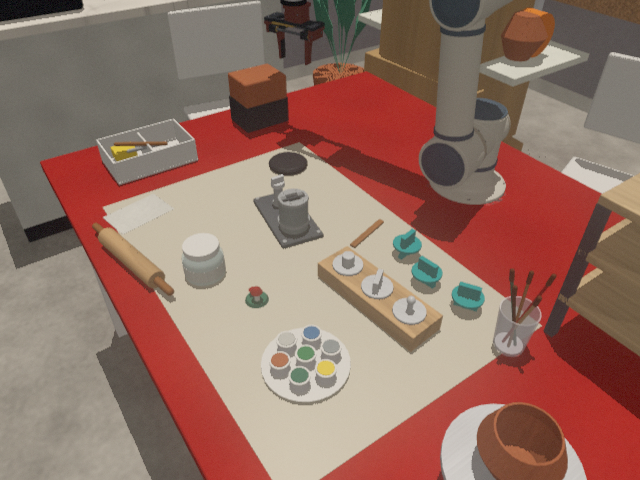

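The top view shows the rack at (187–311, 248–300) with the bar-handled cap in the middle hole (248,273). The extruder's mouth is at about (386,264) and the vent cap at (431,271). The three turquoise look-alikes sit at rows 325–345. Next I measure with depth and enlarged crops.

```bash
python3 - <<'E'
from h import *
ims=pickle.load(open("ims.pkl","rb")); d=ims["top"]; P=cloud(d); f=d["frame"]
a=cv2.resize(f[225:325,340:470],None,fx=6,fy=6,interpolation=cv2.INTER_CUBIC)
b=cv2.resize(f[235:310,180:320],None,fx=5.7,fy=5.7,interpolation=cv2.INTER_CUBIC)
cv2.imwrite("pics/a.png",a); cv2.imwrite("pics/b.png",b)
def reg(u0,u1,v0,v1,z0,z1,t):
    q=P[v0:v1,u0:u1].reshape(-1,3); q=q[(q[:,2]>z0)&(q[:,2]<z1)]
    if len(q)<5: print(t,len(q)); return
    (c,s,ang)=cv2.minAreaRect(q[:,:2].astype(np.float32)); m=q.mean(0)
    print(t,len(q),m.round(4),np.array(c).round(4),np.array(s).round(4),round(ang,1))
reg(345,460,235,300,.006,.02,"foot")
reg(360,410,240,290,.094,.107,"rim")
reg(415,450,250,290,.09,.102,"rib")
reg(415,450,250,290,.074,.102,"ventcap")
reg(180,320,240,305,.036,.0445,"rack top")
reg(180,320,240,305,.036,.06,"rack+discs")
reg(230,266,255,290,.068,.09,"handle")
reg(230,266,255,290,.0445,.055,"disc")
for u,v in [(386,250),(248,285),(240,265),(431,271),(248,273),(386,264)]: print(u,v,dep(d,u,v).round(4))
E
```

```text
foot 2899 [ 0.5092 -0.1499  0.0113] [ 0.5105 -0.144 ] [0.2613 0.1369] 87.7
rim 602 [ 0.5205 -0.0953  0.0989] [ 0.5205 -0.0954] [0.0721 0.0717] 85.3
rib 75 [ 0.5026 -0.198   0.0947] [ 0.5021 -0.1981] [0.0095 0.0327] 87.4
ventcap 196 [ 0.5024 -0.1968  0.0853] [ 0.5022 -0.1984] [0.0332 0.033 ] 84.2
rack top 2787 [0.5083 0.2134 0.0411] [0.5088 0.2131] [0.09   0.2805] 6.0
rack+discs 4538 [0.5083 0.2141 0.0435] [0.5088 0.2131] [0.09   0.2805] 6.0
handle 117 [0.5087 0.2126 0.0746] [0.5088 0.2128] [0.0454 0.0124] 36.5
disc 544 [0.5092 0.2114 0.0475] [0.5116 0.2133] [0.0795 0.0769] 88.4
386 250 [ 0.5497 -0.0962  0.0908]
248 285 [0.4821 0.2121 0.0498]
240 265 [0.5262 0.2248 0.0795]
431 271 [ 0.5013 -0.1931  0.0866]
248 273 [0.5084 0.2084 0.0728]
386 264 [ 0.5195 -0.0961  0.0821]
```

View pics/a.png

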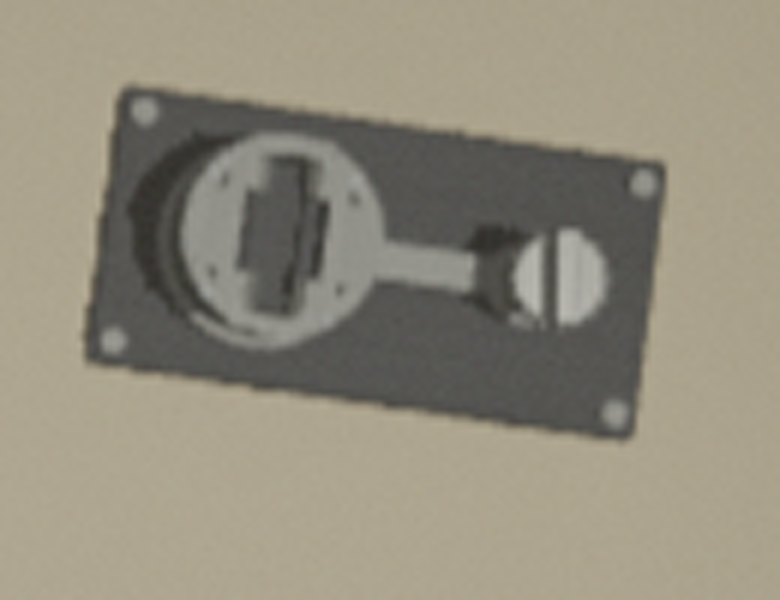

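View pics/b.png

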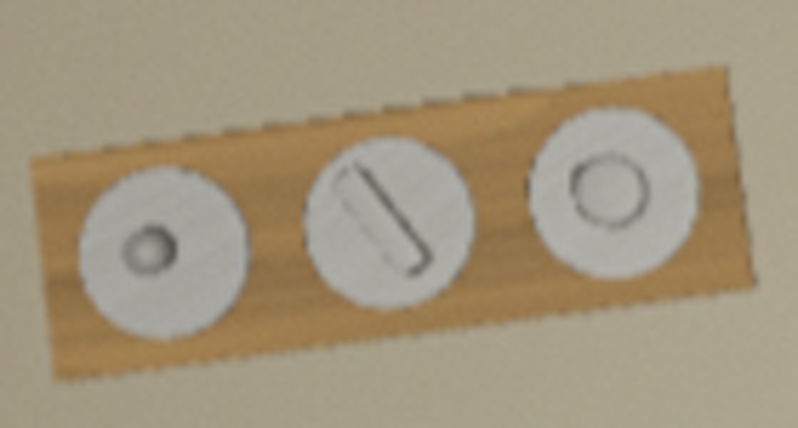

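Depth agrees with the given sizes: rim 72 mm across at z≈0.099, rib 33×9.5 mm, handle 45×12 mm at yaw 36.5°, rack 90×280 mm. I'll hover over the extruder and refine with the wrist camera.

```bash
cat >> h.py <<'E'
def Q(deg):
    a=np.radians(deg)/2; return [0,float(np.cos(a)),float(np.sin(a)),0]
def rect(P,c,r,z0,z1,t):
    q=P.reshape(-1,3); q=q[(q[:,2]>z0)&(q[:,2]<z1)&(np.hypot(q[:,0]-c[0],q[:,1]-c[1])<r)]
    if len(q)<5: print(t,len(q)); return
    c,s,a=cv2.minAreaRect(q[:,:2].astype(np.float32)); w=np.linalg.eigh(np.cov(q[:,:2].T))[1][:,1]
    print(t,len(q),"mean",q.mean(0).round(4),"rect",np.round(c,4),np.round(s,4),round(a,1),"pca",round(np.degrees(np.arctan2(w[1],w[0])),1))
E
python3 - <<'E'
from bench import *
from h import *
print(inverse_kinematics([.502,-.1985,.092],Q(70)))
move_to([.50,-.16,.27],Q(-10))
d=get_image("wrist"); pickle.dump(d,open("w.pkl","wb")); cv2.imwrite("pics/w.png",d["frame"]); s=state(); print(s["time"],s["ee_pos"],s["joint_pos"],d["view"])
P=cloud(d)
rect(P,(.502,-.1985),.03,.09,.102,"rib"); rect(P,(.502,-.1985),.03,.075,.086,"vcap")
rect(P,(.5205,-.0954),.05,.097,.107,"rim"); rect(P,(.51,-.15),.3,.007,.018,"foot")
E
```

```text
[-4.39576037e-01 -5.34871827e-02  1.62253471e+00 -4.44089210e-16
  1.57254513e+00 -9.05101869e-02]
1.9333 [ 0.49980381 -0.16077643  0.26977335] [-3.75898001e-01 -9.85664454e-02  1.35039489e+00 -2.12236447e-04
  1.89011624e+00  1.37043586e+00] [[-1.73983139e-01 -9.84748307e-01  7.99887415e-04 -7.15543738e-02]
 [ 9.45297319e-01 -1.67240527e-01 -2.80077818e-01 -4.55313375e-01]
 [ 2.75939931e-01 -4.79726866e-02  9.59976966e-01 -5.73017665e-01]
 [ 0.00000000e+00  0.00000000e+00  0.00000000e+00  1.00000000e+00]]
rib 496 mean [ 0.5055 -0.1995  0.0944] rect [ 0.5048 -0.1996] [0.01   0.0342] 87.2 pca 177.3
vcap 765 mean [ 0.5058 -0.1988  0.0786] rect [ 0.5056 -0.1996] [0.0356 0.0341] 88.4 pca 88.1
rim 3966 mean [ 0.5235 -0.0964  0.0986] rect [ 0.5226 -0.0962] [0.0727 0.0716] 80.0 pca 81.9
foot 20749 mean [ 0.4772 -0.2181  0.0125] rect [ 0.4419 -0.113 ] [0.5948 0.3313] 59.7 pca 58.6
```

View pics/w.png

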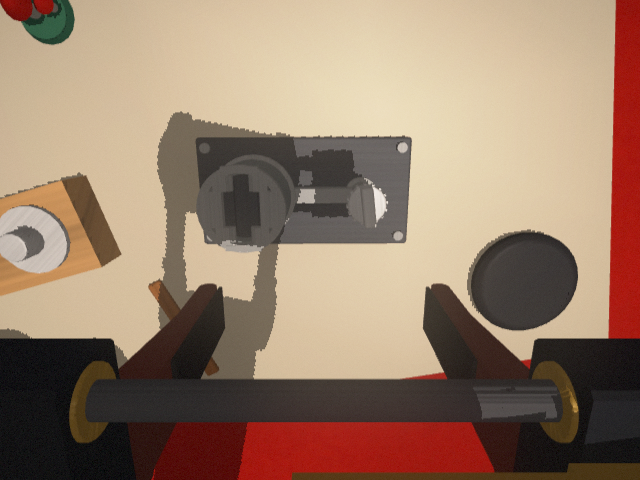

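The wrist view shows the mouth at (243,205) with its slot upright in the picture, so the extruder yaw is about −10°. The rib is at (368,203) with yaw −2.7°, so the vent starts at about 0.13 rad. Now the vent.

```bash
python3 - <<'E'
from bench import *
from h import *
c=[.504,-.199]
move_to([*c,.15],Q(-2.7)); move_l([*c,.092],.08)
s=state(); print(s["ee_pos"],s["ft_force"])
close(); hold(.2); s=state(); print(s["ee_pos"],s["ft_force"],s["finger_gap"],s["finger_force"],s["moment"])
for a in np.arange(12,76,15).tolist()+[76]:
    move_l([*c,.092],.1,Q(a)) if a==999 else move_to([*c,.092],Q(a))
    s=state(); print(a,s["time"],s["ee_pos"],s["ft_force"],s["moment"].round(3),s["finger_gap"])
hold(.3); s=state(); print(s["ee_pos"],s["ft_force"],s["moment"].round(3))
E
```

```text
[ 0.50424095 -0.19910525  0.09245534] [-0.48776156  0.3347783  -0.2424079 ]
[ 0.503971   -0.19933698  0.09199413] [ 0.25008523 -2.08033417 -1.13521305] 0.009611274518432255 29.9977970123291 [-0.38807847  0.03945116 -0.01113866]
12 5.1 [ 0.50397634 -0.19927204  0.09197687] [ 0.39066897 -2.46618505 -1.02205798] [-0.551  0.029  0.088] 0.009828531845183276
27 5.4583 [ 0.50397985 -0.19922679  0.09202236] [ 1.21086618 -3.80269133  0.01908861] [-0.607  0.016  0.022] 0.009585043063396938
42 5.8167 [ 0.5039478  -0.19915568  0.0920084 ] [ 0.75774947 -2.62120235 -0.09510594] [-0.656  0.03   0.006] 0.009370880864102704
57 6.175 [ 0.50391577 -0.19909913  0.09199874] [-0.80966833 -3.61488114 -0.93606669] [-0.684  0.132  0.02 ] 0.009588393117825238
72 6.5333 [ 0.50386905 -0.19909444  0.09201767] [-0.76865652 -3.65080023 -1.21277304] [-0.74  0.15  0.03] 0.00963899755346934
76 6.7833 [ 0.50385925 -0.19907381  0.09199113] [-1.56396617e+00 -3.98604402e+00 -6.38813469e-04] [-0.738  0.252  0.047] 0.009510348180937458
[ 0.50387069 -0.19908128  0.09201956] [-2.64213152 -3.56358737  0.11730887] [-0.819  0.399  0.021]
```

The vent turned smoothly to its stop. I'll release it, check it, and view the slot from both sides.

```bash
python3 - <<'E'
from bench import *
from h import *
gripper_open(); move_l([.504,-.199,.16],.15)
m=np.array([.5216,-.0962])
for a in (-10,170):
    t=np.radians(a); p=m-.03*np.array([np.cos(t),np.sin(t)])
    move_to([*p,.25],Q(a)); hold(.2); d=get_image("wrist"); pickle.dump(d,open(f"m{a}.pkl","wb")); P=cloud(d)
    print(a,state()["time"],state()["ee_pos"])
    rect(P,(.504,-.1994),.03,.09,.102,"rib"); rect(P,m,.045,.096,.107,"rim")
    cv2.imwrite(f"pics/m{a}.png",d["frame"])
    # slot mask in rectified rim-plane map, 0.25 mm/px, extruder axes approx (yaw -10)
    g=np.arange(-45,45,.2)/1000; X,Y=np.meshgrid(g,g[::-1]); c,s_=np.cos(np.radians(-10)),np.sin(np.radians(-10))
    W=np.stack([m[0]+c*X-s_*Y,m[1]+s_*X+c*Y,np.full_like(X,.1),np.ones_like(X)],-1)@d["view"].T
    K=d["camera_matrix"]; u=K[0,0]*W[...,0]/-W[...,2]+K[0,2]; v=-K[1,1]*W[...,1]/-W[...,2]+K[1,2]
    cv2.imwrite(f"pics/rect{a}.png",cv2.remap(d["frame"],u.astype(np.float32),v.astype(np.float32),1))
a=cv2.imread("pics/rect-10.png");b=cv2.imread("pics/rect170.png")
cv2.imwrite("pics/rr.png",cv2.resize(np.hstack([a,b]),(800,400)))
E
```

```text
-10 10.6833 [ 0.49202095 -0.09117245  0.24971018]
rib 598 mean [ 0.5052 -0.1989  0.0944] rect [ 0.5048 -0.1993] [0.0339 0.0102] 75.6 pca 76.0
rim 4832 mean [ 0.5235 -0.0964  0.0986] rect [ 0.5224 -0.0962] [0.0724 0.0721] 79.2 pca 80.0
170 13.575 [ 0.55113096 -0.10140835  0.25001876]
rib 594 mean [ 0.5039 -0.1986  0.0944] rect [ 0.5041 -0.1993] [0.0342 0.0103] 76.2 pca 75.7
rim 4809 mean [ 0.5211 -0.096   0.0985] rect [ 0.522 -0.096] [0.0723 0.0722] 33.9 pca 80.4
```

View pics/rr.png

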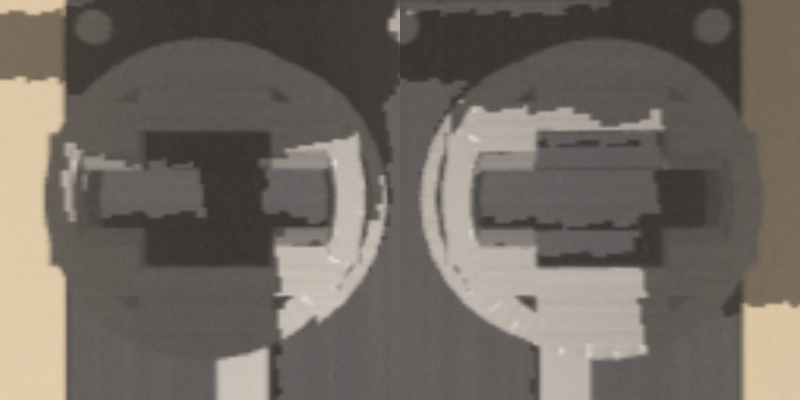

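The vent now reads 76°, which is 86° past closed, so it is open. In the rectified views the slot centre is within about 0.3 mm of my estimate across the slot and its edges are level (yaw −10°); the hole spans (145–272, 131–266) on the left and (537–662) on the right. Next, the cap.

```bash
python3 - <<'E'
from bench import *
from h import *
h=np.array([.5100,.2122]); a=-143.5
t=np.radians(a); p=h-.03*np.array([np.cos(t),np.sin(t)])
move_to([*p,.23],Q(a)); hold(.2); d=get_image("wrist"); P=cloud(d)
rect(P,h,.04,.07,.09,"handle"); rect(P,h,.04,.043,.052,"disc"); print(state()["time"],state()["joint_pos"])
cv2.imwrite("pics/cap.png",d["frame"])
E
```

```text
handle 926 mean [0.5095 0.2113 0.0745] rect [0.51   0.2119] [0.0454 0.0115] 36.2 pca -144.2
disc 4199 mean [0.5092 0.211  0.0466] rect [0.5105 0.2119] [0.0672 0.0672] 54.3 pca 126.8
15.0833 [ 3.46357442e-01  4.07822724e-02  1.28409706e+00 -1.28877511e-04
  1.81649625e+00 -1.85959446e+00]
```

View pics/cap.png

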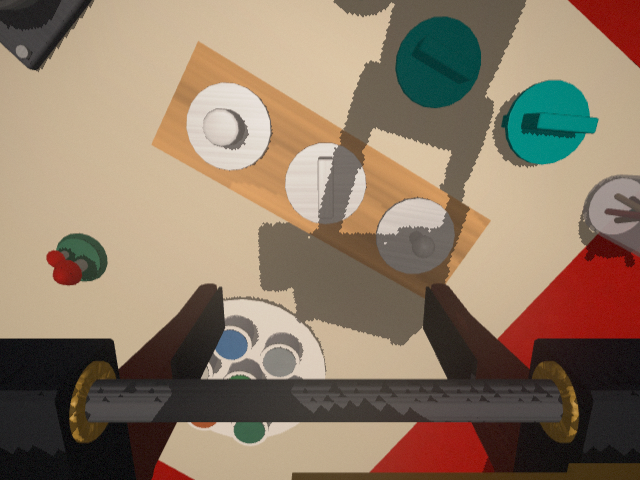

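```bash
python3 - <<'E'
from bench import *
from h import *
c=[.510,.2119]; q=Q(-144)
move_to([*c,.12],q); move_l([*c,.061],.08); s=state(); print(s["time"],s["ee_pos"],s["ft_force"].round(2))
close(); hold(.2); s=state(); print(s["finger_gap"],s["finger_force"],s["ee_pos"],s["ft_force"].round(2))
move_l([*c,.18],.1); s=state(); print(s["finger_gap"],s["ee_pos"],s["ft_force"].round(2))
# over the mouth, lug bar clear above rim (origin ~ .156)
y=170.1; move_to([.5215,-.0962,.175],Q(y)); hold(.3)
s=state(); print(s["time"],s["finger_gap"],s["ee_pos"],s["ft_force"].round(2),s["joint_pos"])
d=get_image("wrist"); P=cloud(d); rect(P,(.5215,-.0962),.03,.18,.2,"handle"); rect(P,(.5215,-.0962),.045,.155,.17,"disc")
cv2.imwrite("pics/held.png",d["frame"])
t=get_image("top"); P=cloud(t); rect(P,(.5215,-.0962),.06,.15,.172,"disc top"); cv2.imwrite("pics/heldtop.png",t["frame"])
E
```

```text
16.5083 [0.51026412 0.2119929  0.06147427] [-0.71  0.32 -0.44]
0.011539068102975874 29.99788999557495 [0.50998838 0.21193486 0.06100521] [ 0.02  1.47 -0.13]
0.011684064273122718 [0.50965493 0.21178464 0.17894234] [-0.99 -0.6  -2.28]
20.675 0.011683590426116797 [ 0.52169333 -0.09535511  0.17502369] [ 0.84 -0.73 -2.07] [-2.45012621e-01 -1.00810613e-01  1.52017743e+00  1.16010199e-04
  1.72218221e+00 -1.64462547e+00]
handle 4637 mean [ 0.517  -0.0946  0.1891] rect [ 0.5197 -0.0979] [0.03   0.0444] 62.9 pca 170.2
disc 8671 mean [ 0.51   -0.0935  0.1608] rect [ 0.5211 -0.0946] [0.067  0.0643] 44.8 pca 80.3
disc top 13 mean [ 0.4889 -0.0951  0.1612] rect [ 0.4891 -0.096 ] [0.004  0.0116] 12.8 pca 95.5
```

View pics/held.png

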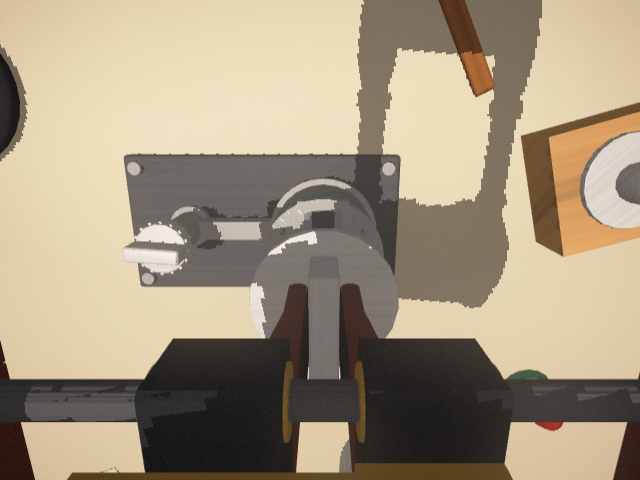

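The cap is held straight and upright between the fingers, with the mouth just beyond at (325,205). I'll descend stepwise, watching the force.

```bash
python3 - <<'E'
from bench import *
from h import *
c=np.array([.5215,-.0962])
s=state(); print(s["ee_pos"],s["dq"].round(4))
for z in (.152,.147,.143,.139,.135):
    move_l([*c,z],.04); hold(.1); s=state(); print(z,round(s["time"],1),s["ee_pos"].round(4),s["ft_force"].round(2),s["moment"].round(2))
    if s["ft_force"][2]>6 or abs(s["ft_force"][:2]).max()>10: break
E
```

```text
[ 0.52160951 -0.09567259  0.17497955] [-0.0063  0.0001  0.0002 -0.0001 -0.0016  0.0001]
0.152 21.6 [ 0.5217 -0.0962  0.1524] [ 0.11  0.28 -1.83] [ 0.   -0.14 -0.02]
0.147 22.0 [ 0.5215 -0.0962  0.1469] [ 1.32  0.27 -2.13] [ 0.01 -0.19  0.04]
0.143 22.3 [ 0.5215 -0.0962  0.1429] [ 0.16 -0.45 -2.83] [-0.01 -0.19  0.04]
0.139 22.7 [ 0.5215 -0.0962  0.1389] [-0.46  0.   -1.84] [ 0.03 -0.1   0.02]
0.135 23.0 [ 0.5214 -0.0962  0.1349] [ 0.16  0.17 -2.05] [ 0.07 -0.17  0.  ]
```

```bash
python3 - <<'E'
from bench import *
from h import *
c=np.array([.5215,-.0962])
def p(t):
    s=state(); print(t,round(s["time"],1),s["ee_pos"].round(4),s["ft_force"].round(2),s["moment"].round(3),s["finger_gap"].round(4))
    return s
for z in (.130,.125,.121,.1193):
    move_l([*c,z],.04); hold(.1); s=p(z)
    if s["ft_force"][2]>15: break
if s["ft_force"][2]<15:
    for a in range(160,89,-10):
        move_to([*c,.1193],Q(a)); s=p(a)
        if np.hypot(*s["ft_force"][:2])>25: break
E
```

```text
Traceback (most recent call last):
AttributeError: 'float' object has no attribute 'round'
```

```bash
python3 - <<'E'
from bench import *
from h import *
c=np.array([.5215,-.0962])
def p(t):
    s=state(); print(t,round(s["time"],1),s["ee_pos"].round(4),s["ft_force"].round(2),s["moment"].round(3),round(float(s["finger_gap"]),4))
    return s
for z in (.130,.125,.121,.1193):
    move_l([*c,z],.04); hold(.1); s=p(z)
    if s["ft_force"][2]>15: break
if s["ft_force"][2]<15:
    for a in range(160,89,-10):
        move_to([*c,.1193],Q(a)); s=p(a)
        if np.hypot(*s["ft_force"][:2])>25: break
E
```

```text
0.13 23.8 [ 0.5217 -0.0962  0.1302] [ 0.72 -0.69  0.01] [-0.055 -0.399 -0.004] 0.0118
0.125 24.1 [ 0.5215 -0.0962  0.1251] [ 0.71 -0.16  1.3 ] [ 0.025 -0.274 -0.037] 0.0121
0.121 24.5 [ 0.5215 -0.0962  0.1211] [0.12 0.19 1.62] [ 0.032 -0.245 -0.002] 0.012
0.1193 24.8 [ 0.5215 -0.0962  0.1194] [1.3  0.6  2.11] [-0.03  -0.236  0.033] 0.0119
160 25.1 [ 0.5215 -0.0961  0.1193] [ 0.28 -0.44  2.61] [ 0.017 -0.139  0.063] 0.0117
150 25.4 [ 0.5215 -0.0961  0.1193] [0.65 0.93 2.41] [ 0.11  -0.143  0.016] 0.0118
140 25.7 [ 0.5215 -0.0961  0.1193] [0.68 0.57 2.61] [ 0.135 -0.147  0.036] 0.0117
130 26.0 [ 0.5215 -0.096   0.1193] [0.27 1.2  2.44] [ 0.254 -0.228  0.063] 0.0118
120 26.3 [ 0.5217 -0.096   0.1194] [0.74 0.56 2.17] [ 0.335 -0.343  0.011] 0.0123
110 26.6 [ 0.5216 -0.096   0.1193] [1.59 2.99 3.07] [ 0.446 -0.343  0.122] 0.0116
100 26.9 [ 0.5216 -0.096   0.1193] [1.45 2.52 3.27] [ 0.456 -0.456  0.069] 0.012
90 27.2 [ 0.5216 -0.096   0.1193] [1.62 3.11 2.83] [ 0.594 -0.46   0.073] 0.012
```

```bash
python3 - <<'E'
from bench import *
from h import *
c=np.array([.5215,-.0962])
move_to([*c,.1193],Q(79)); move_l([*c,.1187],.03); hold(.4)
s=state(); print(s["time"],s["ee_pos"],s["ft_force"].round(2),s["moment"].round(3),s["finger_gap"],s["finger_force"])
d=get_image("wrist"); P=cloud(d); rect(P,c,.045,.101,.115,"disc"); rect(P,c,.04,.128,.14,"handle"); rect(P,(.504,-.1994),.03,.09,.102,"rib")
cv2.imwrite("pics/end.png",d["frame"])
E
```

```text
28.1083 [ 0.52168154 -0.09609412  0.11900735] [1.87 3.91 5.68] [ 0.752 -0.473  0.151] 0.011909998839735985 29.99626189470291
disc 8670 mean [ 0.5247 -0.0841  0.105 ] rect [ 0.5233 -0.0952] [0.0647 0.0669] 42.7 pca 169.1
handle 4000 mean [ 0.5232 -0.0919  0.1329] rect [ 0.5254 -0.0945] [0.0293 0.0439] 5.9 pca 79.2
rib 591 mean [ 0.5067 -0.1898  0.0941] rect [ 0.5064 -0.1917] [0.0206 0.01  ] 75.7 pca 74.7
```

View pics/end.png

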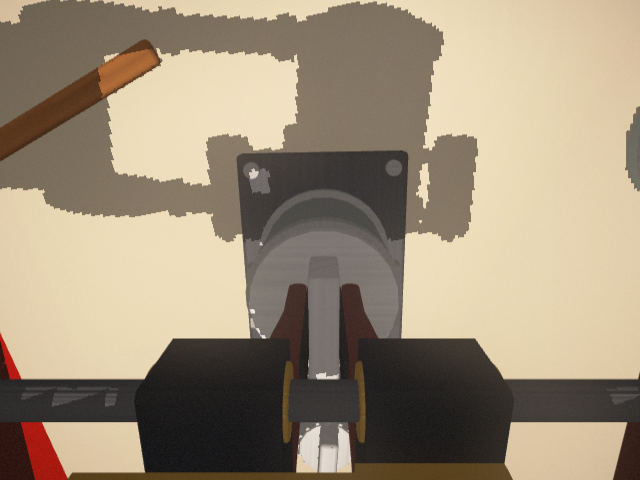

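The cap's disc (radius to about (323,300)) is down on the rim (top at about 0.106 m), the handle is at 79° (89° from the slot), and the vent is still open.

```bash
python3 -c "
from bench import *
print(job_done())"
```

```text
the job is handed in; nothing more can be done
None
```

I handed the job in at about 28 s of the 48 s allowed; the hand-in gave no verdict. By my last measurements the vent is open at its stop, and the bar-handled cap is down on the rim, turned about 89° clockwise, and still gripped at about 30 N.

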